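# Take the drive stem off a food processor's spindle

## Task

The food processor's bowl is already off for washing: now take the grey drive stem off the motor spindle as well. It is held by a bayonet whose cross pin is hidden inside the stem, so turn the stem counter-clockwise, feeling with a light upward pull for the place where it comes free, then draw it straight up off the spindle without forcing it and set it down softly, upright, in the steel draining tray. Leave the jars and the shaker alone.

Things in the scene. Friction and masses are not known exactly. Their poses are not given: they have to be found in the camera images.
- machine: Motor base of a compact food processor: white, round, 164 mm in diameter, 88 mm high to its deck, fixed to the worktop, front panel with a black knob on its -x side. Origin on the worktop under the axis of its vertical spindle, z up. The machine and the stem must not press on each other with more than 25 N in any direction (pull, twist or side load)
- boss_top (a point): Centre of the black boss, 52 mm in diameter, on the machine's deck, 94 mm above the machine's origin: the stem's foot rests on it at the start. The cross pin (31 mm long, 5 mm wide, 5 mm high) goes through the spindle 10 to 15 mm above this point, hidden in the stem. Its angle is wherever the motor last stopped: it cannot be seen or read (this point does not turn with it) and does not give by hand
- spindle_tip (a point): Open upper end of the vertical steel spindle, on its axis: 14 mm in diameter with a tapered tip, fixed below, 58 mm tall above the boss, 152 mm above the machine's origin; hidden in the stem at the start
- stem_grip (a point): Centre of the grip head of the drive stem, 85 mm above its foot. The stem is a loose grey plastic sleeve, 104 mm high, about 0.12 kg. The head is a block 50 mm along the point's x, 36 mm between the two flats that face the point's +y and -y, 38 mm high (66 to 104 mm above the foot); z is up along the stem. The head may be taken from above across the flats
- stem_foot (a point): Centre of the stem's underside (47 mm across), axes as stem_grip. Bore 16 mm, 66 mm deep: 1 mm play round the spindle. A lip 8 mm thick in the foot has two slots 7.4 mm wide at the stem's +x and -x. It first rises only 2 mm; the pin passes when the slots stand over it (about 0.08 rad either way), 0.3 to 1.6 rad counter-clockwise from the start. Off the pin after 15 mm, off the tip after 58 mm
- tray: Shallow rectangular steel draining tray, fixed, 150 mm (x) by 180 mm (y) with two low handles at its y ends; floor 6 mm thick, rim 17 mm high, inside 140 by 170 mm. Origin on the worktop under its centre
- salt_shaker: Glass salt shaker with a metal top, 44 mm in diameter, 90 mm high, a bystander. Origin at the centre of its underside
- olive_jar: Jar with a metal lid, 63 mm in diameter, 110 mm high, a bystander. Origin at the centre of its underside
- nutmeg_jar: Small spice jar with a brown lid, 44 mm in diameter, 105 mm high, a bystander. Origin at the centre of its underside
Not all that is in view belongs to the job. Leave any purple look-alike of the machine alone.

How it is judged:
On the way, in this order (a step that is already met when the one before it is completed fails the run):
1. the stem has come free of the cross pin and is sliding up the spindle: its foot is 18 to 55 mm above the boss, still threaded on the spindle (z of stem_foot in the frame of machine between 0.112 and 0.149 m and horizontal distance between stem_foot and machine below 0.006 m), for 0.05 s.
2. the stem is off the spindle's open end, upright (z of stem_foot in the frame of machine above 0.153 m and angle between stem_foot's own z axis and vertical below 0.3 rad), for 0.05 s.
At the end, for the whole second after the job is handed in: The stem stands upright (within 0.08 rad) on its foot on the floor of the draining tray (foot no more than 4 mm above the floor), wholly inside the rim, at rest and released (x of stem_foot in the frame of tray between -0.055 and 0.055 m and y of stem_foot in the frame of tray between -0.07 and 0.07 m and z of stem_foot in the frame of tray below 0.01 m and angle between stem_foot's own z axis and vertical below 0.08 rad and linear speed of stem below 0.02 m/s); the robot touches nothing.
It fails at once if stem and machine press on each other with more than 25 N (stem forced against its bayonet or spindle) (contact force between stem and machine above 25 N).
It fails at once if the stem is dropped or slammed into the tray (faster than 0.6 m/s within 30 mm of its floor) (z of stem_foot in the frame of tray below 0.036 m and horizontal distance between stem_foot and tray below 0.1 m and linear speed of stem above 0.6 m/s).
It fails at once if a jar or the shaker is moved by more than 20 mm (distance of any of salt_shaker, olive_jar, nutmeg_jar from where it was at the start of the episode above 0.02 m).
It also fails if it takes over 72 s, if anything falls off the work surface, if the arm or the gripper's body presses on something with over 40 N, if the wrist force passes 120 N, or if a joint passes its speed limit or range.

## Robot

A 7-joint arm with a two-finger parallel gripper is mounted at the origin on a cart in front of the work surface, level with it; the furniture and walls round the work are solid. World frame = base frame: x ahead of the robot, y to its left, z up, the work surface at z = 0. Lengths are in m, angles in rad, forces in N, time in s.
With the tool pointing down it reaches from about 0.425 to 0.925 m from the base axis. Payload 6.8 kg.
Tool frame: the origin (TCP) lies on the front face of the gripper's body, between the roots of the fingers; the fingertips stand 73 mm ahead of it and the grasp point (between the pads) lies 54 mm ahead of it (tcp_to_tips is the distance from the TCP to the fingertips, in m); z points along the fingers, x is the direction in which the jaws open and shut, and the axes are right-handed (so a half turn about z gives the same grasp; the last joint's range is limited). The gripper opens to 85 mm and grips with 20 to 120 N. Pads are 22 mm wide; open, the fingers measure 114 mm over their backs; the gripper's body (76 mm by 85 mm) begins 54 mm behind the grasp point. The pads swing forward as they close: fully open they stand 13 mm farther back than shut.
Start: joints at [1.082, 0.477, 0.022, 1.555, -0.011, 1.109, -0.083], TCP at [0.251, -0.627, 0.304] pointing down, gripper open.
Joint ranges: [-2.96, 2.96], [-0.34, 2.1], [-1.41, 1.46], [0.24, 2.44], [-1.37, 4.51], [0.17, 1.92], [-2.96, 2.96]. Speed limits (rad/s): [2.39, 2.39, 3.14, 3.14, 3.14, 3.14, 3.14].

## Interface

Orientations are given as a unit quaternion [w, x, y, z].
In Python, from station import get_obs, read_camera, hand_in, look_for, silhouettes, tcp_to_tips gives the robot as it stands. The module is installed in compiled form; this text tells all that it offers.
- The arm moves only by the tool apply_moves, never from a script. Its argument "moves" is a list of rows, each a list of 3 entries, a list of its own where there are three numbers: the shift along the tool's x, y, z in units of 25 mm (1.0 is 25 mm), then the turn, a rotation vector about the tool's x, y, z in units of 10 degrees (1.0 is 10 degrees), then the gripper's target within -1 to 1 (fully open at 1, half-way at 0, shut at -1). In form: [[[dx, dy, dz], [rx, ry, rz], jaw], ...]. A call has 1 to 20 rows; each row is the pose to reach, as a shift and turn from the pose commanded when the call began, along the tool's axes at that moment; what a row does not reach only later rows make up. A row lasts 1/8 s, in which the tool goes at most 62.5 mm and 10.7 degrees, less where a joint would pass 70% of its speed; a pose out of reach is approached as far as the arm can. A call with a gripper value outside its range is refused whole. The fingers move at their own pace and stop on an object; "force" is the grip in N (left out, the last holds). Time passes only in rows, so rows that repeat a pose let the fingers close. It gives the time, the measured TCP pose, the force and the opening at its end, in the units of the state.
- get_obs(): the state, without advancing time (a new reading comes with each control period).
- read_camera(name): name is "scene" or "top" or "wrist"; returns a dict with "color" (400x640x3 uint8, red, green, blue), "mtx" (3x3 intrinsics, pixels), "eye" and "rotation" of the camera in the world; the wrist camera has in their place "hand_eye" (4x4, takes a point from camera to tool coordinates, whose origin is the TCP and whose axes are the tool frame's). Camera axes: x right, y up, looking along -z (the intrinsics and any distortion apply to the point x, -y, -z); pixel columns grow to the right and rows downward; lengths in m; the calibration is good to about 2 mm. A picture is of the moment at which its call begins: read the wrist's pose just before it. There is no depth.
- hand_in(): hands the job in, once; it reports no verdict.
Trained networks look in the newest picture that a camera, given by its name, has taken for a name from the list of things; names that differ only in an ending like _2 or _b are one class to them, and where a whole thing is asked for, a point or a joint stands for the part that bears it (a point fixed in the world has none). Each returns a list of dicts, best first, with "conf" (0 to 1); they miss things now and then, are a little off and sometimes report something else, mostly with a low value. They report only what shows in the picture. A call takes as long as a camera call. They do not tell look-alikes from the thing itself.
- look_for(camera, query): "pixel" ([row, column] in pixels, amid what is visible of it).
- silhouettes(camera, query): "mask" (400x640 bool, what is visible of it) and "pixel" ([row, column] in pixels, amid what is visible of it).
The state is a dict: "t": time; "q": joint angles; "joint_vel": joint speeds; "joint_torque": joint torques, N m; "eef_pos": TCP position; "tool_rot": TCP orientation; "contact_force": force on the tool from outside, world axes, zero at the start; "torque": the same for the moment, N m; "gripper_width": opening from 0.0 (shut) to 1.0 (fully open).
Only numpy, scipy, OpenCV 4.12 (cv2) and the standard library are available. Lean on these libraries where they do the work, as an engineer would, in place of code of your own. Each camera call takes 0.05 s, during which the arm holds its last target.

## Working session

There is one attempt and no reset: what is moved stays moved. The work goes in short steps, Python scripts to look and compute and a tool call to move; the robot and the scene stay as the last step left them, time stands still between calls to the robot, and variables do not carry over. Pictures are saved under pics/ and viewed, and the job is handed in when it is done.

Besides the shell and the picture viewer there is one more tool, called after "Call:" as name(argument=value, ...) on one line, values as JSON. apply_moves: Moves the arm, as the interface text tells. Its arguments: {"type":"object","properties":{"moves":{"type":"array"},"force":{"type":"number"}},"required":["moves"]}

```bash
mkdir -p pics; cat > h.py <<'E'
import numpy as np, cv2
from station import *
def ray(cam,px):
    K=np.array(cam["mtx"]);r,c=px
    d=np.linalg.inv(K)@np.array([c,r,1.0]); d=np.array([d[0],-d[1],-d[2]])
    return np.array(cam["eye"]),np.array(cam["rotation"])@d
def atz(cam,px,z):
    e,d=ray(cam,px); return e+d*(z-e[2])/d[2]
def save(cam,n): cv2.imwrite("pics/"+n,cv2.cvtColor(cam["color"],cv2.COLOR_RGB2BGR))
def proj(cam,p):
    R=np.array(cam["rotation"]);q=R.T@(np.array(p)-cam["eye"]);u=np.array(cam["mtx"])@np.array([q[0],-q[1],-q[2]]);return u[1]/u[2],u[0]/u[2]
E
python3 - <<'E'
from h import *
o=get_obs();print({k:np.round(v,3) for k,v in o.items()}, tcp_to_tips)
for n in ["scene","top"]:
    c=read_camera(n);save(c,n+"1.png");print(n,{k:(np.round(v,3).tolist()) for k,v in c.items() if k!="color"})
    for q in ["machine","stem_grip","tray","salt_shaker","olive_jar","nutmeg_jar"]:
        print(q,[(np.round(d["pixel"],1).tolist(),round(d["conf"],2)) for d in look_for(n,q)])
c=read_camera("wrist");save(c,"wrist1.png");print([ (k,np.round(v,3).tolist()) for k,v in c.items() if k!="color"])
E
```

```text
{'t': np.float64(0.0), 'q': array([ 1.082,  0.478,  0.022,  1.556, -0.012,  1.109, -0.083]), 'joint_vel': array([ 0.001,  0.   , -0.001,  0.002,  0.002,  0.001,  0.001]), 'joint_torque': array([-1.0000e-03, -5.9646e+01,  1.6070e+00, -2.8120e+01,  1.2000e-02,
        9.0000e-03,  0.0000e+00]), 'eef_pos': array([ 0.251, -0.626,  0.303]), 'tool_rot': array([-0.   ,  0.828, -0.561, -0.001]), 'contact_force': array([ 0.035,  0.216, -0.447]), 'torque': array([ 0.034, -0.046,  0.005]), 'gripper_width': np.float64(1.005)} 0.0726
scene {'mtx': [[415.674, 0.0, 321.836], [0.0, 415.674, 194.676], [0.0, 0.0, 1.0]], 'eye': [-0.16, 0.389, 1.136], 'rotation': [-0.391, -0.144, 0.332, 0.846]}
machine [([219.7, 340.5], 0.77), ([239.4, 272.5], 0.72), ([160.3, 412.3], 0.57)]
stem_grip [([200.6, 337.5], 0.65)]
tray [([289.3, 239.0], 0.63), ([223.5, 337.2], 0.29)]
salt_shaker [([237.8, 274.6], 0.56), ([200.9, 341.2], 0.23)]
olive_jar [([168.3, 351.6], 0.65)]
nutmeg_jar [([192.9, 382.6], 0.86)]
top {'mtx': [[462.141, 0.0, 319.914], [0.0, 462.141, 205.814], [0.0, 0.0, 1.0]], 'eye': [0.125, -0.189, 1.795], 'rotation': [-0.669, -0.076, 0.085, 0.735]}
machine [([197.7, 431.4], 0.93), ([221.9, 326.2], 0.89)]
stem_grip [([213.6, 328.1], 0.7)]
tray [([228.9, 225.6], 0.69)]
salt_shaker []
olive_jar [([182.3, 372.4], 0.75)]
nutmeg_jar [([218.4, 374.7], 0.5)]
[('mtx', [[277.457, 0.0, 314.764], [0.0, 277.457, 196.963], [0.0, 0.0, 1.0]]), ('hand_eye', [[1.0, -0.001, 0.0, -0.0], [-0.0, -0.956, -0.292, -0.074], [0.001, 0.292, -0.956, -0.069], [0.0, 0.0, 0.0, 1.0]])]
```

```bash
python3 - <<'E'
import cv2
for n in ["scene1","top1"]:
    i=cv2.imread(f"pics/{n}.png"); c=i[90:340,170:490]; cv2.imwrite(f"pics/{n}c.png",cv2.resize(c,None,fx=2.4,fy=2.4,interpolation=cv2.INTER_CUBIC))
E
```

```text
(no output)
```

View pics/scene1c.png

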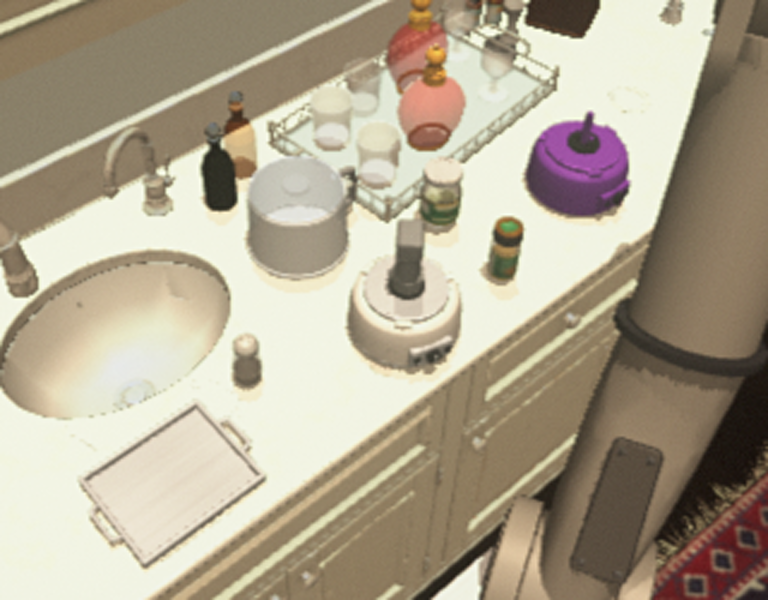

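View pics/top1c.png

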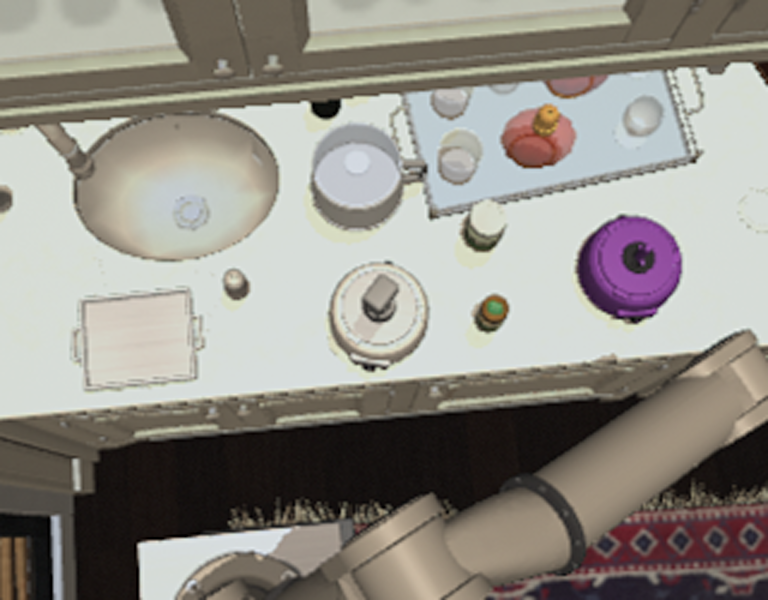

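View pics/top1.png

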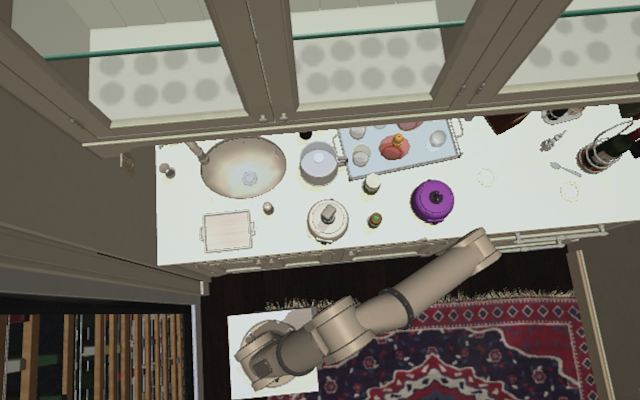

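View pics/wrist1.png

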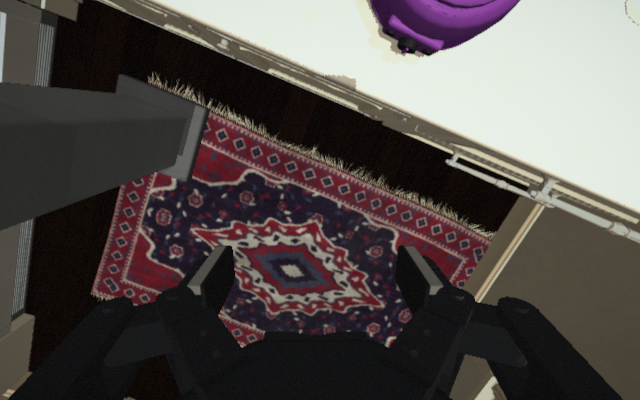

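```bash
cat > h.py <<'E'
import numpy as np, cv2
from station import *
from scipy.spatial.transform import Rotation as Ro
def q2r(q): return Ro.from_quat([q[1],q[2],q[3],q[0]]).as_matrix()
def cam(n):
    o=get_obs(); c=read_camera(n)
    if n=="wrist":
        H=np.array(c["hand_eye"]);R=q2r(o["tool_rot"]);c["R"]=R@H[:3,:3];c["e"]=R@H[:3,3]+o["eef_pos"]
    else: c["R"]=q2r(c["rotation"]);c["e"]=np.array(c["eye"])
    return c
def ray(c,px):
    r,k=px
    d=np.linalg.inv(np.array(c["mtx"]))@np.array([k,r,1.0]); return c["e"],c["R"]@np.array([d[0],-d[1],-d[2]])
def atz(c,px,z):
    e,d=ray(c,px); return e+d*(z-e[2])/d[2]
def save(c,n): cv2.imwrite("pics/"+n,cv2.cvtColor(c["color"],cv2.COLOR_RGB2BGR))
def proj(c,P):
    q=(np.atleast_2d(P)-c["e"])@c["R"];u=np.c_[q[:,0],-q[:,1],-q[:,2]]@np.array(c["mtx"]).T;return u[:,:2]/u[:,2:]  # col,row
def cyl(c,m,D,h):
    # fit vertical cylinder xy to silhouette mask
    from scipy.optimize import minimize
    a=np.linspace(0,2*np.pi,40)
    x0=atz(c,np.argwhere(m).mean(0),h/2)[:2]
    def pm(x):
        P=[[x[0]+D/2*np.cos(t),x[1]+D/2*np.sin(t),z] for t in a for z in(0,h)]
        H=cv2.convexHull(proj(c,P).astype(np.float32))
        im=np.zeros(m.shape,np.uint8);cv2.fillConvexPoly(im,np.round(H*16).astype(np.int32),255,cv2.LINE_AA,4);return im/255.
    f=lambda x:np.abs(pm(x)-m).sum()
    r=minimize(f,x0,method="Nelder-Mead",options=dict(initial_simplex=[x0,x0+[.01,0],x0+[0,.01]]))
    return r.x,r.fun/m.sum()
E
python3 - <<'E'
from h import *
for n in ["scene","top"]:
    c=cam(n)
    for q,D,h in [("machine",.164,.088),("salt_shaker",.044,.09),("olive_jar",.063,.11),("nutmeg_jar",.044,.105)]:
        for d in silhouettes(n,q):
            m=d["mask"];x,f=cyl(c,m,D,h);print(n,q,np.round(d["pixel"]),round(d["conf"],2),m.sum(),np.round(x,3),round(f,2))
    for d in silhouettes(n,"tray"):
        m=d["mask"];k=np.array(cv2.minAreaRect(cv2.findNonZero(m.astype(np.uint8)))[0]);
        cnt=cv2.findNonZero(m.astype(np.uint8))[:,0]
        P=np.array([atz(c,(p[1],p[0]),.015)[:2] for p in cnt],np.float32);print(n,"tray",round(d["conf"],2),m.sum(),cv2.minAreaRect(P),P.mean(0))
    for d in silhouettes(n,"stem_grip"):
        m=d["mask"];cv2.imwrite(f"pics/stem_{n}.png",m*255);print(n,"stem",d["conf"],m.sum(),d["pixel"],atz(c,d["pixel"],.16), atz(c,d["pixel"],.19))
E
```

```text
scene machine [222. 340.] 0.86 1632 [ 0.478 -0.257] 0.41
scene machine [159. 411.] 0.79 1430 [ 0.516 -0.676] 0.23
scene salt_shaker [239. 275.] 0.77 198 [ 0.551 -0.029] 0.98
scene olive_jar [169. 352.] 0.88 451 [ 0.604 -0.445] 0.27
scene nutmeg_jar [194. 383.] 0.66 320 [ 0.454 -0.434] 0.22
scene tray 0.95 3056 ((0.4700673222541809, 0.14505808055400848), (0.16088145971298218, 0.2156457155942917), 1.6334245204925537) [0.46808553 0.14825462]
scene stem 0.87 384 [198.2, 339.9] [ 0.45883924 -0.23911769  0.16      ] [ 0.43981695 -0.21979303  0.19      ]
scene stem 0.5 1650 [221.7, 337.4] [ 0.39340617 -0.16922895  0.16      ] [ 0.37639567 -0.15205307  0.19      ]
scene stem 0.48 244 [239.9, 275.0] [0.45934227 0.01420767 0.16      ] [0.44030451 0.02574366 0.19      ]
top machine [199. 432.] 0.86 1500 [ 0.505 -0.661] 0.18
top machine [223. 328.] 0.6 1297 [ 0.465 -0.252] 0.29
top salt_shaker [208. 267.] 0.67 104 [ 0.53  -0.026] 0.86
top olive_jar [186. 371.] 0.51 312 [ 0.596 -0.437] 0.2
top nutmeg_jar [218. 375.] 0.65 151 [ 0.45  -0.431] 0.35
top tray 0.95 1956 ((0.4727097451686859, 0.14057984948158264), (0.15653789043426514, 0.2153514176607132), 2.521406412124634) [0.47212893 0.14116283]
top stem 0.68 1266 [224.0, 325.9] [ 0.43350396 -0.24254803  0.16      ] [ 0.42783972 -0.24156243  0.19      ]
top stem 0.51 202 [215.7, 326.2] [ 0.46376405 -0.24660345  0.16      ] [ 0.45754442 -0.24554342  0.19      ][ WARN:0@9.150] global loadsave.cpp:1063 imwrite_ Unsupported depth image for selected encoder is fallbacked to CV_8U.
```

Call:
apply_moves(moves=[[[-2, -2.5, -2], [0, 0, 0], 1], [[-4, -5, -3.9], [0, 0, 0], 1], [[-6, -7.5, -3.9], [0, 0, 0], 1], [[-8, -10, -3.9], [0, 0, 0], 1], [[-10, -12.5, -3.9], [0, 0, 0], 1], [[-10.7, -13.6, -3.9], [0, 0, 0], 1], [[-10.7, -13.6, -3.9], [0, 0, 0], 1], [[-10.7, -13.6, -3.9], [0, 0, 0], 1], [[-10.7, -13.6, -3.9], [0, 0, 0], 1], [[-10.7, -13.6, -3.9], [0, 0, 0], 1]])

```text
t: 2.7
eef_pos: [0.466, -0.254, 0.4012]
tool_rot: [0.0, 0.827, -0.562, -0.0]
contact_force: [-1.6, -0.3, -0.1]
gripper_width: 1.002
```

```bash
python3 - <<'E'
from h import *
o=get_obs();print(o["t"],np.round(o["q"],3),np.round(o["eef_pos"],4),np.round(o["tool_rot"],4),np.round(o["contact_force"],2))
c=cam("wrist");save(c,"w2.png")
for q in ["stem_grip","machine"]:
  for d in silhouettes("wrist",q):
    print(q,round(d["conf"],2),d["mask"].sum(),np.round(d["pixel"]),atz(c,d["pixel"],.198))
E
```

```text
2.7 [ 0.557  0.168 -0.201  1.762  0.037  1.216 -0.847] [ 0.466  -0.254   0.4012] [ 5.000e-04  8.273e-01 -5.618e-01 -1.000e-04] [-1.57 -0.28 -0.06]
stem_grip 0.66 2018 [176. 316.] [ 0.47839116 -0.25064012  0.198     ]
machine 0.84 10253 [225. 557.] [ 0.52312041 -0.50759468  0.198     ]
machine 0.77 6938 [145. 315.] [ 0.50646938 -0.23797163  0.198     ]
```

View pics/w2.png

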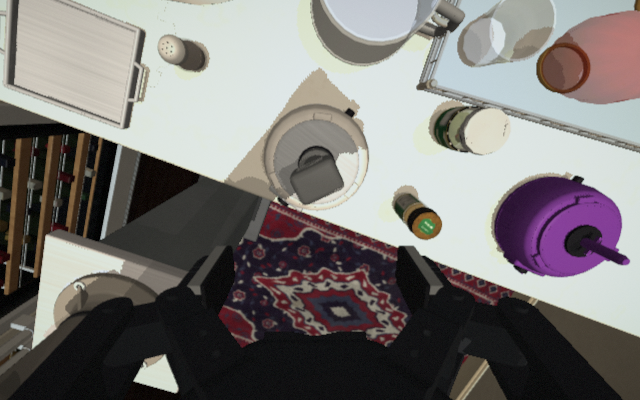

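```bash
python3 - <<'E'
from h import *
i=cv2.imread("pics/w2.png")[95:225,250:390]
g=cv2.convertScaleAbs(i,alpha=1.6,beta=0)
cv2.imwrite("pics/w2c.png",cv2.resize(g,None,fx=4.5,fy=4.5,interpolation=cv2.INTER_CUBIC))
E
```

```text
(no output)
```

View pics/w2c.png

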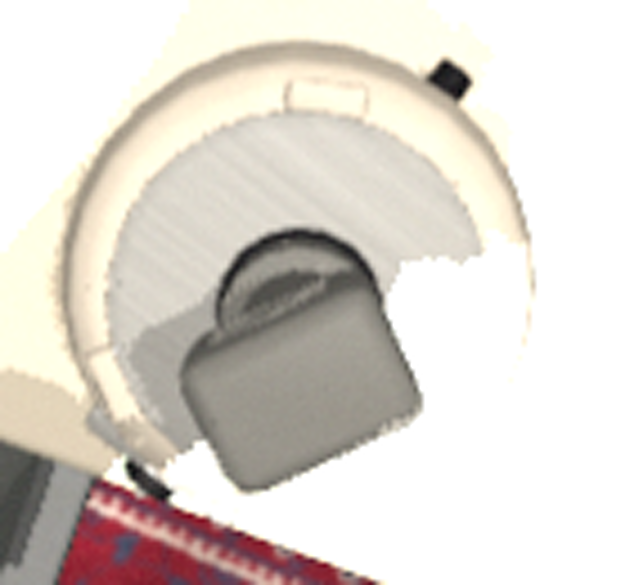

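```bash
python3 - <<'E'
from h import *
c=cam("wrist")
pts=np.array([(188,380),(372,305),(420,403),(248,490)])/4.5
P=np.array([atz(c,(p[1]+95,p[0]+250),.198)[:2] for p in pts])
print(P.round(4),P.mean(0))
for a,b in [(0,1),(1,2),(3,2),(0,3)]:
    d=P[b]-P[a];print(np.linalg.norm(d),np.arctan2(d[1],d[0]))
# boss/deck: deck ellipse fit: outer machine rim, z=.088?
R=np.array([(300,42),(75,230),(62,310),(110,130),(530,250),(470,130),(400,65),(180,70)])/4.5
Q=np.array([atz(c,(p[1]+95,p[0]+250),.08)[:2] for p in R])
from scipy.optimize import least_squares
s=least_squares(lambda x:np.hypot(Q[:,0]-x[0],Q[:,1]-x[1])-.082,P.mean(0));print(s.x,s.fun.round(4))
for d in silhouettes("wrist","tray"):
  cnt=cv2.findNonZero(d["mask"].astype(np.uint8))[:,0]
  T=np.array([atz(c,(p[1],p[0]),.015)[:2] for p in cnt],np.float32);print(d["conf"],cv2.minAreaRect(T))
print(q2r(get_obs()["tool_rot"]).round(3))
E
```

```text
[[ 0.4663 -0.2285]
 [ 0.4971 -0.2603]
 [ 0.4806 -0.2789]
 [ 0.447  -0.2503]] [ 0.47274923 -0.25450813]
0.04422655172812162 -0.8000875913298718
0.024897393165762 -2.295942122381068
0.04405269021532516 -0.7050595322337054
0.029093562275484493 -2.293927522590846
[ 0.4667456 -0.2568243] [ 0.0028 -0.0057 -0.0061  0.0013 -0.0074 -0.0039  0.0014  0.0031]
0.82 ((0.4719623327255249, 0.13825561106204987), (0.15471158921718597, 0.20568279922008514), 1.1585320234298706)
[[ 0.37  -0.929 -0.   ]
 [-0.929 -0.37  -0.   ]
 [-0.     0.    -1.   ]]
```

Call:
apply_moves(moves=[[[0, -0.1, 0.5], [0, 0, 1], 1], [[0, -0.1, 1], [0, 0, 2], 1], [[0, -0.1, 1.5], [0, 0, 3], 1], [[0, -0.1, 2], [0, 0, 4], 1], [[0, -0.1, 2.4], [0, 0, 5], 1], [[0, -0.1, 2.4], [0, 0, 6], 1], [[0.1, -0.1, 2.4], [0, 0, 6.5], 1], [[0.1, -0.1, 2.4], [0, 0, 6.5], 1], [[0.1, -0.1, 2.4], [0, 0, 6.5], 1], [[0.1, -0.1, 2.4], [0, 0, 6.5], 1], [[0.1, -0.1, 2.4], [0, 0, 6.5], 1]])

```text
t: 4.32
eef_pos: [0.4703, -0.2533, 0.3414]
tool_rot: [0.0, -0.398, 0.918, 0.0]
contact_force: [0.1, 0.3, 0.0]
gripper_width: 1.002
```

```bash
python3 - <<'E'
from h import *
o=get_obs();print(o["t"],np.round(o["q"],3),np.round(o["eef_pos"],4),np.round(o["tool_rot"],4),np.round(o["contact_force"],2))
print(q2r(o["tool_rot"]).round(3))
c=cam("wrist");save(c,"w3.png")
for q in ["stem_grip","machine"]:
  for d in silhouettes("wrist",q):
    print(q,round(d["conf"],2),d["mask"].sum(),np.round(d["pixel"]),atz(c,d["pixel"],.198))
i=cv2.imread("pics/w3.png")[70:270,190:440]
cv2.imwrite("pics/w3c.png",cv2.resize(cv2.convertScaleAbs(i,alpha=1.4),None,fx=3,fy=3,interpolation=cv2.INTER_CUBIC))
E
```

```text
4.325 [ 0.445  0.213 -0.079  1.843  0.019  1.086 -1.965] [ 0.4703 -0.2533  0.3414] [ 0.     -0.3975  0.9176  0.    ] [0.12 0.31 0.03]
[[-0.684 -0.73   0.   ]
 [-0.73   0.684  0.   ]
 [-0.    -0.    -1.   ]]
stem_grip 0.56 2863 [198. 314.] [ 0.47665015 -0.25914478  0.198     ]
stem_grip 0.56 8828 [156. 316.] [ 0.50005697 -0.28276978  0.198     ]
machine 0.66 8926 [154. 313.] [ 0.50279795 -0.28208437  0.198     ]
```

View pics/w3c.png

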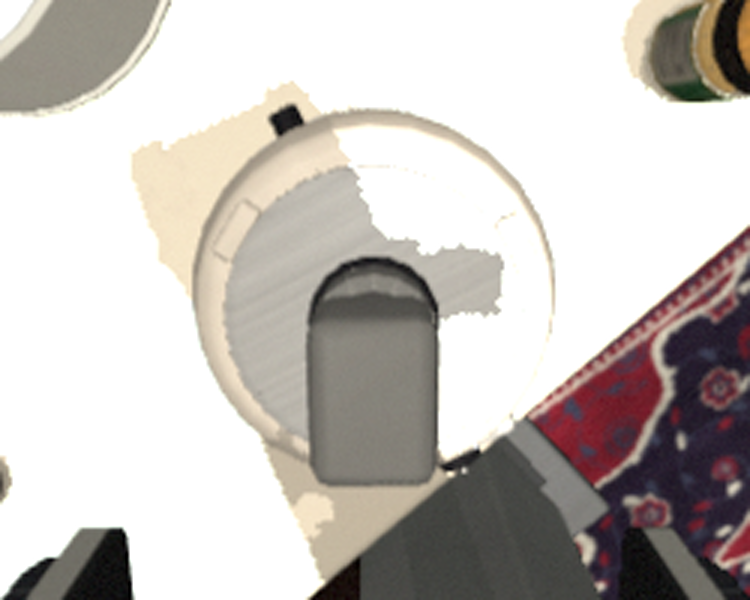

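```bash
python3 - <<'E'
from h import *
c=cam("wrist");o=get_obs();R=q2r(o["tool_rot"])
for x,y in [(308,325),(439,325),(312,475),(436,475),(374,317),(374,485)]:
    P=atz(c,(y/3+70,x/3+190),.198);print((x,y),P.round(4),(R.T@(P-o["eef_pos"])).round(4))
print("mask")
for x,y in [(195,290),(555,290),(375,108)]:
    P=atz(c,(y/3+70,x/3+190),.085);print((x,y),P.round(4),(R.T@(P-o["eef_pos"])).round(4))
E
```

```text
(308, 325) [ 0.5    -0.2576  0.198 ] [-0.0171 -0.0246  0.1434]
(439, 325) [ 0.4766 -0.2827  0.198 ] [ 0.0171 -0.0246  0.1434]
(312, 475) [ 0.4689 -0.2286  0.198 ] [-0.017   0.018   0.1434]
(436, 475) [ 0.4455 -0.2537  0.198 ] [0.0173 0.0179 0.1434]
(374, 317) [ 0.4898 -0.2717  0.198 ] [ 1.000e-04 -2.670e-02  1.434e-01]
(374, 485) [ 0.455  -0.2391  0.198 ] [0.0002 0.021  0.1434]
mask
(195, 290) [ 0.5278 -0.2101  0.085 ] [-0.0708 -0.0122  0.2564]
(555, 290) [ 0.4303 -0.314   0.085 ] [ 0.0717 -0.0123  0.2564]
(375, 108) [ 0.529  -0.3089  0.085 ] [ 0.0004 -0.0808  0.2564]
```

Call:
apply_moves(moves=[[[0, -0.1, 1], [0, 0, 0], 1], [[0, -0.1, 2], [0, 0, 0], 1], [[0, -0.1, 3], [0, 0, 0], 1], [[0, -0.1, 3.7], [0, 0, 0], 1], [[0, -0.12, 4.2], [0, 0, 0], 1], [[0, -0.12, 4.25], [0, 0, 0], 1], [[0, -0.12, 4.25], [0, 0, 0], 1]], force=20)

```text
t: 5.4
eef_pos: [0.4729, -0.2555, 0.2357]
tool_rot: [0.0, -0.397, 0.918, -0.0]
contact_force: [-0.2, 0.1, 0.3]
gripper_width: 0.999
```

```bash
python3 - <<'E'
from h import *
o=get_obs();print(o["t"],np.round(o["eef_pos"],4),np.round(o["contact_force"],2))
c=cam("wrist");save(c,"w4.png")
E
```

```text
5.4 [ 0.4729 -0.2555  0.2357] [-0.2   0.09  0.31]
```

View pics/w4.png

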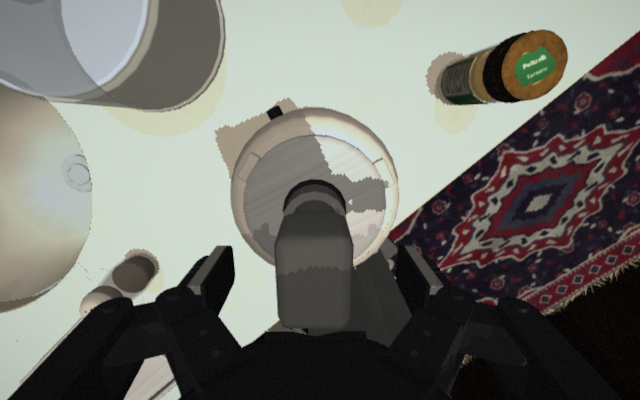

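```bash
python3 - <<'E'
from h import *
c=cam("wrist");o=get_obs();R=q2r(o["tool_rot"])
for x,y in [(314,236),(314,328),(275,250),(353,250)]:
    P=atz(c,(y,x),.198);print((x,y),P.round(4),(R.T@(P-o["eef_pos"])).round(4))
i=c["color"][160:345,220:410,::-1]
cv2.imwrite("pics/w4c.png",cv2.resize(cv2.convertScaleAbs(i,alpha=1.4),None,fx=3,fy=3,interpolation=cv2.INTER_CUBIC))
E
```

```text
(314, 236) [ 0.4909 -0.2722  0.198 ] [-0.0001 -0.0244  0.038 ]
(314, 328) [ 0.4563 -0.2398  0.198 ] [-0.0001  0.023   0.0379]
(275, 250) [ 0.4975 -0.2556  0.198 ] [-0.0168 -0.0178  0.038 ]
(353, 250) [ 0.4747 -0.28    0.198 ] [ 0.0166 -0.0179  0.0379]
```

View pics/w4c.png

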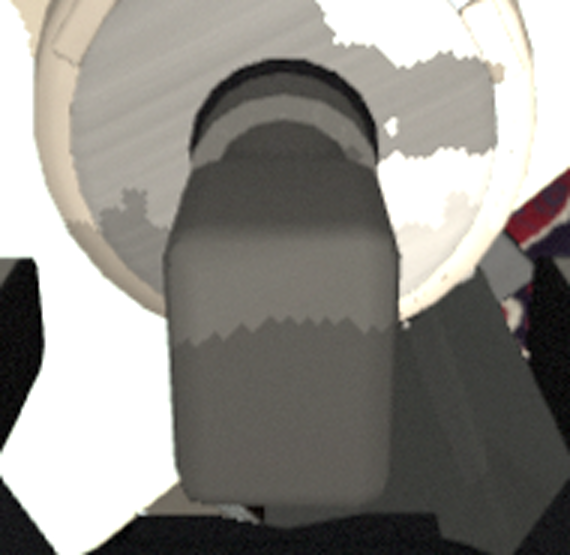

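Call:
apply_moves(moves=[[[0, -0.02, 0], [0, 0, 0], 0.4], [[0, -0.02, 0], [0, 0, 0], 0.1], [[0, -0.02, 0], [0, 0, 0], 0], [[0, -0.02, 0], [0, 0, 0], -0.1], [[0, -0.02, 0], [0, 0, 0], -0.3], [[0, -0.02, 0], [0, 0, 0], -0.5], [[0, -0.02, 0], [0, 0, 0], -0.5], [[0, -0.02, 0], [0, 0, 0], -0.5]], force=20)

```text
t: 6.5
eef_pos: [0.473, -0.2557, 0.2352]
tool_rot: [0.0, -0.397, 0.918, -0.0]
contact_force: [0.1, -0.2, 2.1]
gripper_width: 0.414
```

```bash
cat >> h.py <<'E'
def st():
    o=get_obs();R=q2r(o["tool_rot"])
    print("t",round(float(o["t"]),2),"p",np.round(o["eef_pos"],4),"yaw",round(float(np.arctan2(R[1,0],R[0,0])),4),"F",np.round(o["contact_force"],2),"M",np.round(o["torque"],3),"w",round(float(o["gripper_width"]),3),"q7",round(float(o["q"][6]),3),"Ftool",np.round(R.T@o["contact_force"],2))
E
python3 -c "
from h import *
st()"
```

```text
t 6.5 p [ 0.473  -0.2557  0.2352] yaw -2.3245 F [ 0.12 -0.21  2.11] M [ 0.148  0.004 -0.003] w 0.414 q7 -1.977 Ftool [ 0.08 -0.23 -2.11]
```

Call:
apply_moves(moves=[[[0, -0.02, -0.04], [0, 0, 0], -0.5], [[0, -0.02, -0.06], [0, 0, 0], -0.5], [[0, -0.02, -0.06], [0, 0, 0], -0.5]])

```text
t: 6.88
eef_pos: [0.4731, -0.2561, 0.2365]
tool_rot: [-0.0, -0.397, 0.918, 0.0]
contact_force: [0.3, 0.0, -1.0]
gripper_width: 0.42
```

```bash
python3 -c "
from h import *
st()"
```

```text
t 6.88 p [ 0.4731 -0.2561  0.2365] yaw -2.3246 F [ 0.26  0.01 -0.95] M [ 0.012 -0.039  0.007] w 0.42 q7 -1.976 Ftool [-0.18 -0.18  0.95]
```

Call:
apply_moves(moves=[[[0, 0, -0.02], [0, 0, 0], -0.5], [[0, 0, -0.03], [0, 0, 0], -0.5], [[0, 0, -0.03], [0, 0, 0], -0.5]])

```text
t: 7.25
eef_pos: [0.4732, -0.256, 0.2372]
tool_rot: [-0.0, -0.397, 0.918, 0.0]
contact_force: [1.1, -0.4, -3.4]
gripper_width: 0.417
```

```bash
python3 -c "
from h import *
st()"
```

```text
t 7.25 p [ 0.4732 -0.256   0.2372] yaw -2.3244 F [ 1.06 -0.44 -3.36] M [-0.05  -0.105  0.004] w 0.417 q7 -1.976 Ftool [-0.4  -1.08  3.36]
```

Call:
apply_moves(moves=[[[0, 0, -0.02], [0, 0, 0], -0.5], [[0, 0, -0.02], [0, 0, 0], -0.5]])

```text
t: 7.5
eef_pos: [0.4731, -0.256, 0.2373]
tool_rot: [-0.0, -0.397, 0.918, 0.0]
contact_force: [2.5, -1.3, -10.0]
gripper_width: 0.419
```

```bash
python3 -c "
from h import *
st()"
```

```text
t 7.5 p [ 0.4731 -0.256   0.2373] yaw -2.3245 F [ 2.48 -1.25 -9.99] M [-0.2   -0.471 -0.01 ] w 0.419 q7 -1.976 Ftool [-0.78 -2.67  9.99]
```

Call:
apply_moves(moves=[[[0, 0, 0.01], [0, 0, 0], -0.5], [[0, 0, 0.01], [0, 0, -0.4], -0.5], [[0, 0, 0.01], [0, 0, -0.4], -0.5]])

```text
t: 7.88
eef_pos: [0.473, -0.2559, 0.2373]
tool_rot: [-0.0, -0.429, 0.903, 0.0]
contact_force: [0.7, -0.5, -9.3]
gripper_width: 0.42
```

```bash
python3 -c "
from h import *
st()"
```

```text
t 7.88 p [ 0.473  -0.2559  0.2373] yaw -2.2551 F [ 0.69 -0.52 -9.28] M [-0.142 -0.257  0.083] w 0.42 q7 -1.912 Ftool [-0.04 -0.87  9.28]
```

Call:
apply_moves(moves=[[[0, 0, 0.01], [0, 0, -0.4], -0.5], [[0, 0, 0.01], [0, 0, -0.8], -0.5], [[0, 0, 0.01], [0, 0, -1.2], -0.5], [[0, 0, 0.01], [0, 0, -1.2], -0.5]])

```text
t: 8.38
eef_pos: [0.4732, -0.2561, 0.2375]
tool_rot: [-0.0, -0.52, 0.854, 0.0]
contact_force: [0.5, -0.1, -6.0]
gripper_width: 0.417
```

```bash
python3 -c "
from h import *
st()"
```

```text
t 8.38 p [ 0.4732 -0.2561  0.2375] yaw -2.0471 F [ 0.46 -0.11 -6.02] M [-0.051 -0.022 -0.033] w 0.417 q7 -1.721 Ftool [-0.12 -0.46  6.02]
```

Call:
apply_moves(moves=[[[0, 0, 0], [0, 0, -0.4], -0.5], [[0, 0, 0], [0, 0, -0.4], -0.5]])

```text
t: 8.62
eef_pos: [0.4733, -0.256, 0.2377]
tool_rot: [0.0, -0.55, 0.835, 0.0]
contact_force: [0.7, 0.4, -3.9]
gripper_width: 0.42
```

Call:
apply_moves(moves=[[[0, 0, 0], [0, 0, -0.4], -0.5], [[0, 0, 0], [0, 0, -0.4], -0.5]])

```text
t: 8.88
eef_pos: [0.4737, -0.2559, 0.238]
tool_rot: [0.0, -0.578, 0.816, -0.0]
contact_force: [0.4, 0.3, -1.4]
gripper_width: 0.42
```

Call:
apply_moves(moves=[[[0, 0, -0.02], [0, 0, 0], -0.5], [[0, 0, -0.03], [0, 0, 0], -0.5]])

```text
t: 9.12
eef_pos: [0.4734, -0.2559, 0.2383]
tool_rot: [0.0, -0.579, 0.815, -0.0]
contact_force: [0.5, 1.3, -3.4]
gripper_width: 0.419
```

```bash
python3 -c "
from h import *
st()"
```

```text
t 9.12 p [ 0.4734 -0.2559  0.2383] yaw -1.9067 F [ 0.45  1.29 -3.44] M [ 0.454 -0.143 -0.015] w 0.419 q7 -1.591 Ftool [-1.37 -0.    3.44]
```

Call:
apply_moves(moves=[[[0, 0, -0.02], [0, 0, 0], -0.5], [[0, 0, -0.02], [0, 0, 0], -0.5], [[0, 0, -0.02], [0, 0, 0], -0.5]])

```text
t: 9.5
eef_pos: [0.4733, -0.2559, 0.2387]
tool_rot: [0.0, -0.579, 0.815, 0.0]
contact_force: [0.3, 1.7, -2.2]
gripper_width: 0.417
```

```bash
python3 -c "
from h import *
st()"
```

```text
t 9.5 p [ 0.4733 -0.2559  0.2387] yaw -1.9056 F [ 0.28  1.75 -2.15] M [ 0.525 -0.159  0.008] w 0.417 q7 -1.59 Ftool [-1.74  0.31  2.15]
```

Call:
apply_moves(moves=[[[0, 0, -0.03], [0, 0, 0], -0.5], [[0, 0, -0.06], [0, 0, 0], -0.5], [[0, 0, -0.06], [0, 0, 0], -0.5]])

```text
t: 9.88
eef_pos: [0.4733, -0.256, 0.2402]
tool_rot: [0.0, -0.579, 0.815, 0.0]
contact_force: [1.1, 2.6, -2.7]
gripper_width: 0.421
```

```bash
python3 -c "
from h import *
st()"
```

```text
t 9.88 p [ 0.4733 -0.256   0.2402] yaw -1.9056 F [ 1.14  2.58 -2.69] M [ 0.65  -0.235  0.022] w 0.421 q7 -1.59 Ftool [-2.81 -0.22  2.69]
```

Call:
apply_moves(moves=[[[-0.01, 0, 0], [0, 0, -0.15], -0.5], [[-0.02, 0, 0], [0, 0, -0.25], -0.5], [[-0.02, 0, 0], [0, 0, -0.25], -0.5]])

```text
t: 10.25
eef_pos: [0.4735, -0.2556, 0.2402]
tool_rot: [0.0, -0.597, 0.802, -0.0]
contact_force: [0.8, 2.8, -2.0]
gripper_width: 0.418
```

```bash
python3 -c "
from h import *
st()"
```

```text
t 10.25 p [ 0.4735 -0.2556  0.2402] yaw -1.8618 F [ 0.83  2.75 -2.01] M [ 0.798 -0.327 -0.035] w 0.418 q7 -1.55 Ftool [-2.87 -0.01  2.01]
```

Call:
apply_moves(moves=[[[-0.02, 0, 0], [0, 0, 0], -0.5], [[-0.02, 0, 0], [0, 0, 0], -0.5]])

```text
t: 10.5
eef_pos: [0.4736, -0.2554, 0.2402]
tool_rot: [-0.0, -0.597, 0.802, -0.0]
contact_force: [0.5, 1.4, -1.5]
gripper_width: 0.413
```

```bash
python3 -c "
from h import *
st()"
```

```text
t 10.5 p [ 0.4736 -0.2554  0.2402] yaw -1.8622 F [ 0.46  1.4  -1.5 ] M [ 0.468 -0.258 -0.067] w 0.413 q7 -1.551 Ftool [-1.48 -0.04  1.5 ]
```

Call:
apply_moves(moves=[[[-0.02, 0, 0], [0, 0, 0.1], -0.5], [[-0.02, 0, 0], [0, 0, 0.1], -0.5]])

```text
t: 10.75
eef_pos: [0.4736, -0.2552, 0.2403]
tool_rot: [-0.0, -0.59, 0.808, -0.0]
contact_force: [0.1, 1.0, -1.6]
gripper_width: 0.418
```

```bash
python3 -c "
from h import *
st()"
```

```text
t 10.75 p [ 0.4736 -0.2552  0.2403] yaw -1.8802 F [ 0.1   0.96 -1.59] M [ 0.021 -0.    -0.002] w 0.418 q7 -1.569 Ftool [-0.94  0.2   1.59]
```

Call:
apply_moves(moves=[[[0, 0, -0.06], [0, 0, 0], -0.5], [[0, 0, -0.12], [0, 0, 0], -0.5], [[0, 0, -0.18], [0, 0, 0], -0.5], [[0, 0, -0.18], [0, 0, 0], -0.5]])

```text
t: 11.25
eef_pos: [0.4738, -0.2547, 0.2448]
tool_rot: [0.0, -0.59, 0.807, -0.0]
contact_force: [0.4, -0.9, -1.6]
gripper_width: 0.418
```

```bash
python3 -c "
from h import *
st()"
```

```text
t 11.25 p [ 0.4738 -0.2547  0.2448] yaw -1.8794 F [ 0.4  -0.94 -1.56] M [-0.018  0.014 -0.032] w 0.418 q7 -1.567 Ftool [ 0.78 -0.67  1.56]
```

Call:
apply_moves(moves=[[[0.01, 0, -0.08], [0, 0, 0], -0.5], [[0.01, 0, -0.16], [0, 0, 0], -0.5], [[0.01, 0, -0.24], [0, 0, 0], -0.5], [[0.01, 0, -0.24], [0, 0, 0], -0.5]])

```text
t: 11.75
eef_pos: [0.4738, -0.2549, 0.2509]
tool_rot: [0.0, -0.59, 0.807, -0.0]
contact_force: [0.2, -0.5, -1.8]
gripper_width: 0.421
```

```bash
python3 -c "
from h import *
st()"
```

```text
t 11.75 p [ 0.4738 -0.2549  0.2509] yaw -1.8794 F [ 0.17 -0.52 -1.83] M [ 0.011 -0.014 -0.011] w 0.421 q7 -1.565 Ftool [ 0.45 -0.32  1.83]
```

Call:
apply_moves(moves=[[[0.01, 0, -0.1], [0, 0, 0], -0.5], [[0.01, 0, -0.2], [0, 0, 0], -0.5], [[0.01, 0, -0.3], [0, 0, 0], -0.5], [[0.01, 0, -0.4], [0, 0, 0], -0.5], [[0.01, 0, -0.5], [0, 0, 0], -0.5], [[0.01, 0, -0.5], [0, 0, 0], -0.5]])

```text
t: 12.5
eef_pos: [0.4737, -0.2552, 0.2634]
tool_rot: [0.0, -0.59, 0.807, -0.0]
contact_force: [0.2, -0.1, -2.1]
gripper_width: 0.416
```

```bash
python3 -c "
from h import *
st()
c=cam('wrist');save(c,'w5.png')
c=cam('scene');save(c,'s5.png')"
```

```text
t 12.5 p [ 0.4737 -0.2552  0.2634] yaw -1.8794 F [ 0.25 -0.11 -2.06] M [-0.021 -0.016  0.013] w 0.416 q7 -1.561 Ftool [ 0.03 -0.27  2.06]
```

View pics/w5.png

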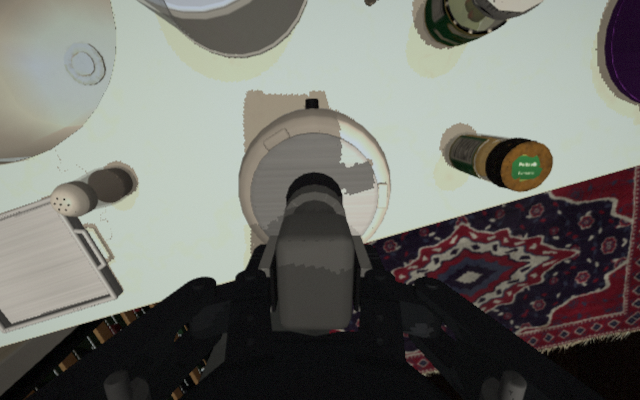

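View pics/s5.png

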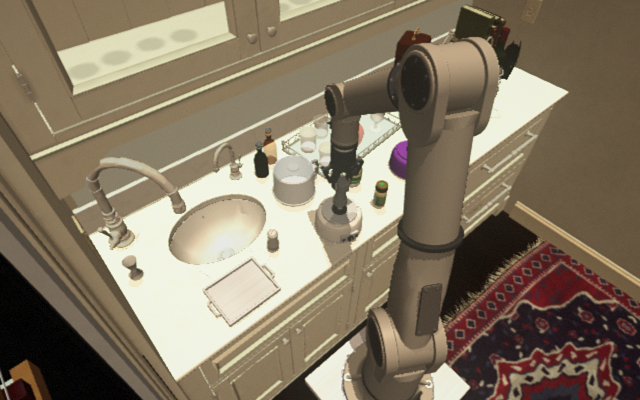

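Call:
apply_moves(moves=[[[0, 0, -0.15], [0, 0, 0], -0.5], [[0, 0, -0.3], [0, 0, 0], -0.5], [[0, 0, -0.45], [0, 0, 0], -0.5], [[0, 0, -0.6], [0, 0, 0], -0.5], [[0, 0, -0.6], [0, 0, 0], -0.5]])

```text
t: 13.22
eef_pos: [0.4738, -0.2552, 0.2786]
tool_rot: [0.0, -0.59, 0.807, -0.0]
contact_force: [0.2, -0.6, -1.3]
gripper_width: 0.414
```

```bash
python3 -c "
from h import *
st()"
```

```text
t 13.22 p [ 0.4738 -0.2552  0.2786] yaw -1.8795 F [ 0.16 -0.61 -1.3 ] M [-0.054  0.024  0.026] w 0.414 q7 -1.556 Ftool [ 0.53 -0.34  1.3 ]
```

Call:
apply_moves(moves=[[[0, 0, -0.15], [0, 0, 0], -0.5], [[0, 0, -0.3], [0, 0, 0], -0.5], [[0, 0, -0.45], [0, 0, 0], -0.5], [[0, 0, -0.6], [0, 0, 0], -0.5], [[0, 0, -0.8], [0, 0, 0], -0.5], [[0, 0, -1.1], [0, 0, 0], -0.5], [[0, 0, -1.5], [0, 0, 0], -0.5], [[0, 0, -1.9], [0, 0, 0], -0.5], [[0, 0, -2.2], [0, 0, 0], -0.5], [[0, 0, -2.2], [0, 0, 0], -0.5]])

```text
t: 14.48
eef_pos: [0.4739, -0.2552, 0.334]
tool_rot: [0.0, -0.59, 0.807, -0.001]
contact_force: [0.3, -0.1, -2.0]
gripper_width: 0.42
```

```bash
python3 -c "
from h import *
st()
print(get_obs()['q'].round(3))
c=cam('wrist');save(c,'w6.png')
for n in ['scene','top']:
  c=cam(n)
  for d in silhouettes(n,'tray'):
    cnt=cv2.findNonZero(d['mask'].astype(np.uint8))[:,0]
    T=np.array([atz(c,(p[1],p[0]),.015)[:2] for p in cnt],np.float32);b=cv2.minAreaRect(T);print(d['conf'],b)
"
```

```text
t 14.47 p [ 0.4739 -0.2552  0.334 ] yaw -1.8794 F [ 0.35 -0.15 -1.98] M [-0.019  0.057 -0.007] w 0.42 q7 -1.544 Ftool [ 0.03 -0.37  1.99]
[ 0.523  0.231 -0.17   1.839  0.044  1.073 -1.544]
0.93 ((0.4697214365005493, 0.14768128097057343), (0.1622324138879776, 0.19597935676574707), 1.0422264337539673)
0.58 ((0.47279077768325806, 0.1435002088546753), (0.15300647914409637, 0.18504559993743896), 1.4944915771484375)
0.43 ((0.44977787137031555, -0.3072446584701538), (0.04174913465976715, 0.12474019080400467), 70.33163452148438)
```

View pics/w6.png

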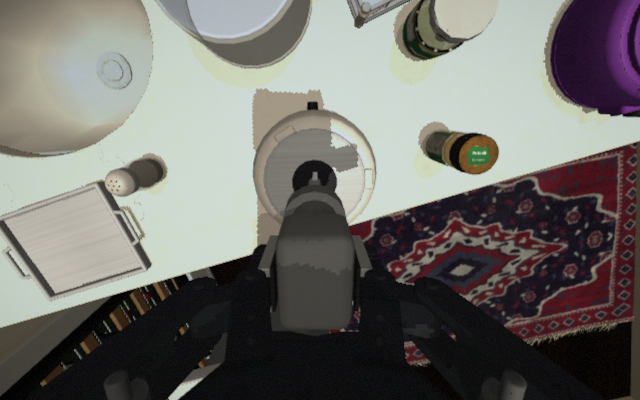

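Call:
apply_moves(moves=[[[-0.7, 0.2, 0], [0, 0, 0], -0.5], [[-2, 0.65, 0], [0, 0, 0], -0.5], [[-4, 1.3, 0], [0, 0, 0], -0.5], [[-6, 1.97, 0], [0, 0, 0], -0.5], [[-8, 2.62, 0], [0, 0, 0], -0.5], [[-10, 3.3, 0], [0, 0, 0], -0.5], [[-12, 3.95, 0], [0, 0, 0], -0.5], [[-13.5, 4.4, 0], [0, 0, 0], -0.5], [[-14.5, 4.8, 0], [0, 0, 0], -0.5], [[-15.1, 5, 0], [0, 0, 0], -0.5], [[-15.1, 5, 0.6], [0, 0, 0], -0.5], [[-15.1, 5, 0.6], [0, 0, 0], -0.5]])

```text
t: 16.23
eef_pos: [0.4683, 0.1409, 0.3163]
tool_rot: [-0.002, -0.589, 0.808, 0.0]
contact_force: [0.2, -0.8, -2.0]
gripper_width: 0.418
```

```bash
python3 -c "
from h import *
st()
print(get_obs()['q'].round(3))
c=cam('wrist');save(c,'w7.png')
c=cam('scene');save(c,'s7.png')
i=cv2.imread('pics/s7.png')[180:350,150:350];cv2.imwrite('pics/s7c.png',cv2.resize(i,None,fx=3.5,fy=3.5))
"
```

```text
t 16.23 p [0.4683 0.1409 0.3163] yaw -1.8808 F [ 0.22 -0.8  -1.99] M [-0.03   0.027  0.004] w 0.418 q7 -2.399 Ftool [ 0.69 -0.46  1.99]
[-1.000e-03  1.930e-01 -4.710e-01  1.946e+00  1.020e-01  1.029e+00
 -2.399e+00]
```

View pics/w7.png

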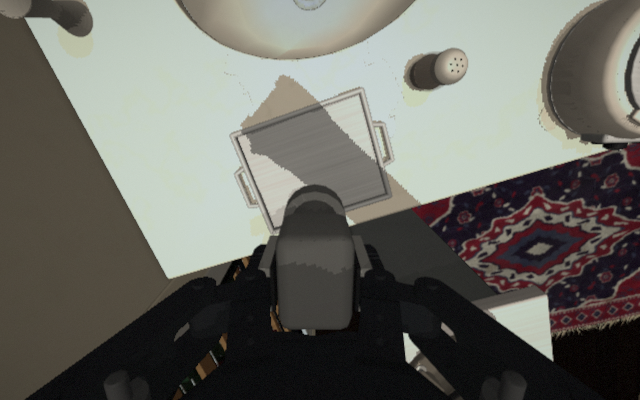

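View pics/s7c.png

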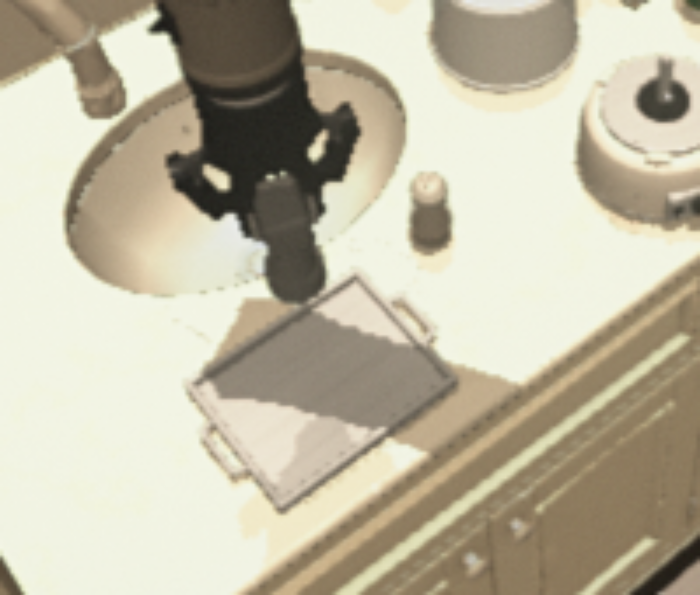

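```bash
python3 -c "
from h import *
c=cam('wrist');P=[atz(c,p[::-1],.017) for p in [(233,133),(363,89),(391,194),(272,231)]];print(np.round(P,3),np.mean(P,0))
st()"
```

```text
[[0.547 0.227 0.017]
 [0.547 0.053 0.017]
 [0.403 0.051 0.017]
 [0.402 0.227 0.017]] [0.47483322 0.13951541 0.017     ]
t 16.38 p [0.4693 0.1413 0.3179] yaw -1.8814 F [ 0.16 -0.41 -1.38] M [-0.012 -0.023 -0.043] w 0.415 q7 -2.399 Ftool [ 0.34 -0.28  1.38]
```

Call:
apply_moves(moves=[[[0, 0, 0.7], [0, 0, 0], -0.5], [[0, 0, 1.5], [0, 0, 0], -0.5], [[0, 0, 2.3], [0, 0, 0], -0.5], [[0, 0, 3.1], [0, 0, 0], -0.5], [[0, 0, 3.9], [0, 0, 0], -0.5], [[0, 0, 4.6], [0, 0, 0], -0.5], [[0, 0, 5.2], [0, 0, 0], -0.5], [[0, 0, 5.7], [0, 0, 0], -0.5], [[0, 0, 6.1], [0, 0, 0], -0.5], [[0, 0, 6.3], [0, 0, 0], -0.5], [[0, 0, 6.4], [0, 0, 0], -0.5], [[0, 0, 6.4], [0, 0, 0], -0.5]])

```text
t: 17.88
eef_pos: [0.4693, 0.1426, 0.1583]
tool_rot: [0.0, -0.59, 0.807, -0.0]
contact_force: [0.2, -0.4, -1.5]
gripper_width: 0.418
```

```bash
python3 -c "
from h import *
st()
c=cam('scene');save(c,'s8.png')
i=cv2.imread('pics/s8.png')[200:340,170:320];cv2.imwrite('pics/s8c.png',cv2.resize(i,None,fx=4,fy=4,interpolation=cv2.INTER_CUBIC))
"
```

```text
t 17.88 p [0.4693 0.1426 0.1583] yaw -1.8793 F [ 0.16 -0.38 -1.54] M [-0.037  0.08  -0.002] w 0.418 q7 -2.544 Ftool [ 0.31 -0.26  1.54]
```

View pics/s8c.png

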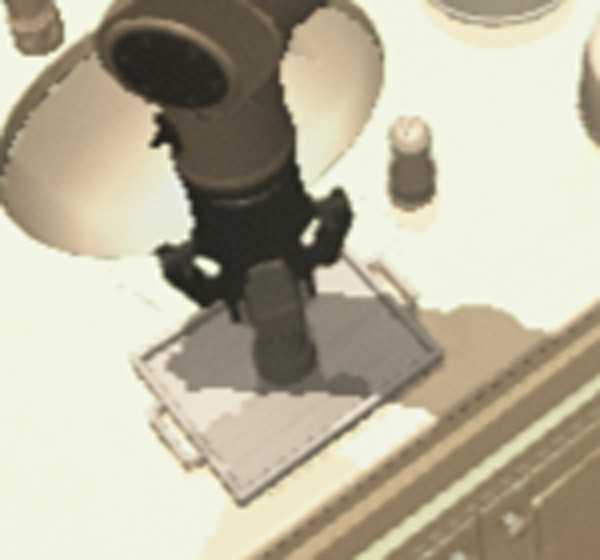

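Call:
apply_moves(moves=[[[0, 0, 0.1], [0, 0, 0], -0.5], [[0, 0, 0.2], [0, 0, 0], -0.5], [[0, 0, 0.3], [0, 0, 0], -0.5], [[0, 0, 0.36], [0, 0, 0], -0.5], [[0, 0, 0.36], [0, 0, 0], -0.5]])

```text
t: 18.55
eef_pos: [0.4691, 0.1425, 0.149]
tool_rot: [-0.0, -0.59, 0.807, 0.0]
contact_force: [-0.5, 0.8, -1.1]
gripper_width: 0.419
```

Call:
apply_moves(moves=[[[0, 0, 0.04], [0, 0, 0], -0.5], [[0, 0, 0.04], [0, 0, 0], -0.5]])

```text
t: 18.8
eef_pos: [0.4691, 0.1425, 0.1481]
tool_rot: [-0.0, -0.59, 0.807, -0.0]
contact_force: [0.5, -0.1, -2.1]
gripper_width: 0.423
```

Call:
apply_moves(moves=[[[0, 0, 0.03], [0, 0, 0], -0.5], [[0, 0, 0.03], [0, 0, 0], -0.5]])

```text
t: 19.05
eef_pos: [0.4691, 0.1425, 0.1474]
tool_rot: [-0.0, -0.59, 0.807, -0.0]
contact_force: [-0.2, -0.1, -1.6]
gripper_width: 0.418
```

Call:
apply_moves(moves=[[[0, 0, 0.02], [0, 0, 0], -0.5], [[0, 0, 0.02], [0, 0, 0], -0.5]])

```text
t: 19.3
eef_pos: [0.4692, 0.1425, 0.1472]
tool_rot: [0.0, -0.59, 0.807, -0.0]
contact_force: [-1.1, 0.2, 4.1]
gripper_width: 0.417
```

Call:
apply_moves(moves=[[[0, 0, 0.02], [0, 0, 0], -0.5], [[0, 0, 0.02], [0, 0, 0], -0.5]])

```text
t: 19.55
eef_pos: [0.4693, 0.1426, 0.1472]
tool_rot: [0.0, -0.59, 0.807, -0.0]
contact_force: [-3.4, -0.5, 10.2]
gripper_width: 0.419
```

Call:
apply_moves(moves=[[[0, 0, -0.03], [0, 0, 0], -0.5], [[0, 0, -0.03], [0, 0, 0], -0.1], [[0, 0, -0.03], [0, 0, 0], 0], [[0, 0, -0.03], [0, 0, 0], 0.1], [[0, 0, -0.03], [0, 0, 0], 0.3], [[0, 0, -0.03], [0, 0, 0], 0.6], [[0, 0, -0.03], [0, 0, 0], 1], [[0, 0, -0.03], [0, 0, 0], 1], [[0, 0, -0.03], [0, 0, 0], 1]])

```text
t: 20.68
eef_pos: [0.4692, 0.1425, 0.1472]
tool_rot: [0.0, -0.59, 0.807, -0.0]
contact_force: [0.3, -0.1, 0.1]
gripper_width: 1.003
```

```bash
python3 -c "
from h import *
st()
c=cam('wrist');save(c,'w9.png')
"
```

```text
t 20.68 p [0.4692 0.1425 0.1472] yaw -1.8795 F [ 0.33 -0.13  0.1 ] M [-0.04  -0.008  0.031] w 1.003 q7 -2.556 Ftool [ 0.02 -0.35 -0.1 ]
```

View pics/w9.png

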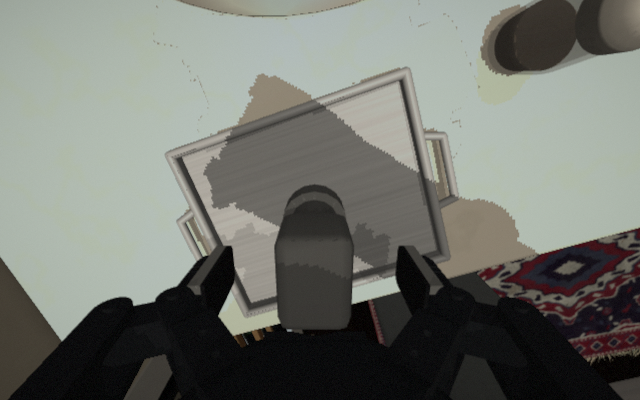

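Released, and the stem stands clear of the pads on both sides. I'll retreat straight up.

Call:
apply_moves(moves=[[[0, 0, -0.3], [0, 0, 0], 1], [[0, 0, -0.8], [0, 0, 0], 1], [[0, 0, -1.6], [0, 0, 0], 1], [[0, 0, -2.6], [0, 0, 0], 1], [[0, 0, -3.8], [0, 0, 0], 1], [[0, 0, -5], [0, 0, 0], 1], [[0, 0, -6.2], [0, 0, 0], 1], [[0, 0, -7], [0, 0, 0], 1], [[0, 0, -7], [0, 0, 0], 1], [[0, 0, -7], [0, 0, 0], 1], [[0, 0, -7], [0, 0, 0], 1]])

```text
t: 22.1
eef_pos: [0.4687, 0.1423, 0.3213]
tool_rot: [-0.001, -0.59, 0.807, 0.0]
contact_force: [0.1, -0.4, 0.5]
gripper_width: 0.999
```

```bash
python3 -c "
from h import *
st()
c=cam('wrist');save(c,'w10.png')
c=cam('scene');save(c,'s10.png')
i=cv2.imread('pics/s10.png')[150:340,170:420];cv2.imwrite('pics/s10c.png',cv2.resize(i,None,fx=3,fy=3,interpolation=cv2.INTER_CUBIC))
"
```

```text
t 22.1 p [0.4687 0.1423 0.3213] yaw -1.8792 F [ 0.09 -0.43  0.47] M [ 0.052 -0.005 -0.023] w 0.999 q7 -2.398 Ftool [ 0.38 -0.22 -0.47]
```

View pics/w10.png

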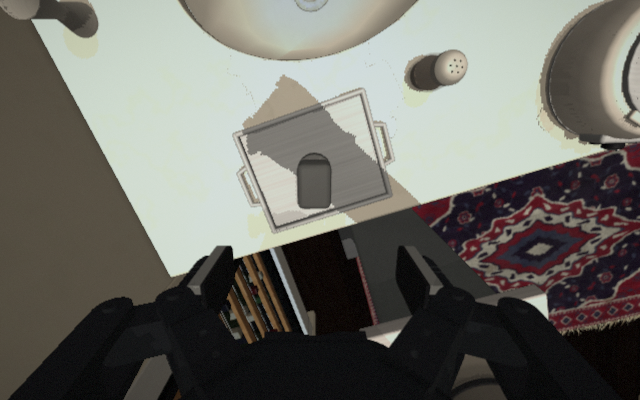

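View pics/s10c.png

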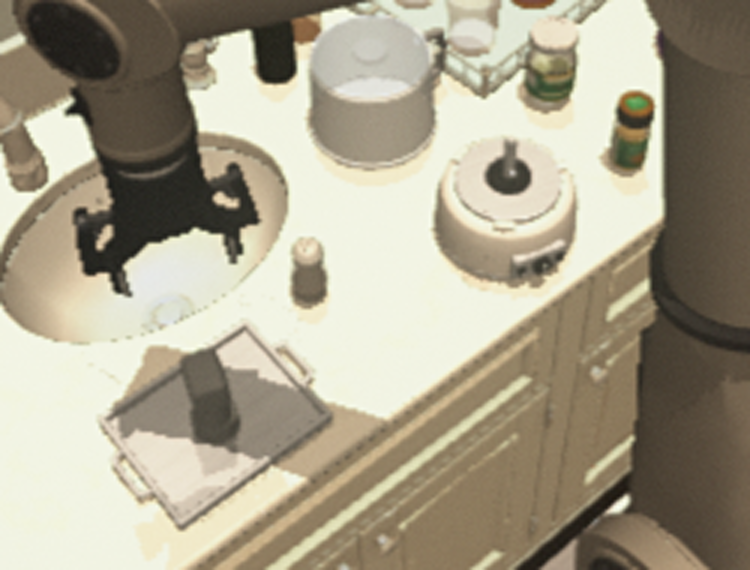

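```bash
python3 -c "
from h import *
for n in ['scene','wrist']:
  c=cam(n)
  print(n,proj(c,[[.469,.1425,.006],[.469,.1425,.110]]).round(1), 'crop',((proj(c,[[.469,.1425,.006],[.469,.1425,.110]])-[170,150])*3).round())
"
```

```text
scene [[242.3 290.2]
 [237.7 271.7]] crop [[217. 421.]
 [203. 365.]]
wrist [[314.6 167.1]
 [314.5 186.1]] crop [[434.  51.]
 [434. 108.]]
```

```bash
python3 -c "
from h import *
print(hand_in())
st()"
```

```text
the job is handed in; nothing more can be done
None
the job is handed in; nothing more can be done
```

The drive stem is off the spindle and standing upright in the steel draining tray. I handed the job in at about 22 s of the 72 s allowed; the hand-in gives no verdict.

**Removal:** I gripped the head across its flats at 20 N and turned it counter-clockwise with a light pull. It came free about 0.44 rad from the start. I eased off a small side load, then drew the stem straight up off the spindle. The wrist force stayed at about 10 N or less at every reading. I did not measure the force between stem and machine directly, and there were no readings in the middle of a move.

**Placing:** I lowered it in small steps until it touched the floor. The push down reached about 10 N at the last step, which was a little more than needed. I then opened the gripper slowly and moved straight up.

**Last checks:**
- **Upright:** the stem's foot and top in the scene picture lie where an upright stem would project.
- **Position:** the stem stands within about 5 mm of the tray's centre. The camera estimates of that centre differ from each other by a few millimetres.
- **Released:** the gripper is open about 170 mm above the release height, and the force reading is near zero.
- **Bystanders:** the jars and the shaker look untouched in the pictures; I did not measure their final positions.

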